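# Sort the bench handful into its wooden trays

## Robot

A 6-joint arm with a two-finger parallel gripper is mounted at the origin on a cart in front of the work surface, level with it; the furniture and walls round the work are solid. World frame = base frame: x ahead of the robot, y to its left, z up, the work surface at z = 0. Lengths are in m, angles in rad, forces in N, time in s.
With the tool pointing down it reaches from about 0.425 to 0.95 m from the base axis. Payload 3.5 kg.
Tool frame: the origin (TCP) lies on the centre line of the jaws, within the pads' length; the fingertips stand 14 mm ahead of it and the grasp point (between the pads) lies 5 mm behind it (ctrl.finger_overhang is the distance from the TCP to the fingertips, in m); z points along the fingers, y is the line along which they close (so a half turn about z gives the same grasp; the last joint's range is limited). The gripper opens to 85 mm and grips with 20 to 120 N. Pads are 22 mm wide; open, the fingers measure 114 mm over their backs; the gripper's body (76 mm by 85 mm) begins 54 mm behind the grasp point. The pads swing forward as they close: fully open they stand 13 mm farther back than shut.
Start: joints at [-0.15, 0.286, 1.577, -0, 1.279, -0.15], TCP at [0.675, 0, 0.245] pointing down, gripper open.
Joint ranges: [-2.77, 2.77], [-0.9, 2.22], [0.21, 2.48], [-1.53, 4.67], [0.24, 2.81], [-2.84, 2.84]. Speed limits (rad/s): [2.79, 2.79, 3.14, 3.14, 3.14, 3.14].

## Interface

Orientations are given as a unit quaternion [x, y, z, w].
In Python, from plant import ctrl gives the robot as it stands.
- The arm moves only by the tool send_rows, never from a script. Its argument "moves" is text: rows parted by semicolons, each of 7 numbers parted by spaces: the turn, a rotation vector about the tool's x, y, z in units of 360 degrees (1.0 is 360 degrees), then the shift along the tool's x, y, z in units of 20 cm (1.0 is 20 cm), then the gripper's target within -1 to 1 (fully open at 1, half-way at 0, shut at -1). A call has 1 to 12 rows; each row is the pose to reach, as a shift and turn from the pose commanded when the call began, along the tool's axes at that moment, turning the shorter way round; what a row does not reach only later rows make up. A row lasts 1/8 s, in which the tool goes at most 62.5 mm and 10.7 degrees, less where a joint would pass 70% of its speed; a pose out of reach is approached as far as the arm can. A call with a number of a shift or a turn outside -1 to 1 is refused whole. A call with a gripper value outside its range is refused whole. The fingers move at their own pace and stop on an object; "newtons" is the grip in N (left out, the last holds). Time passes only in rows, so rows that repeat a pose let the fingers close. It gives the time, the measured TCP pose, the force, the opening and the grip force at its end, in the units of the state.
- ctrl.get_state(): the state, without advancing time (a new reading comes with each control period).
- ctrl.read_camera(name): name is "scene" or "side" or "wrist"; returns a dict with "image" (420x560x3 uint8, red, green, blue), "fovy" (degrees; the focal length in pixels is half the picture's height over the tangent of half this angle, whatever the lens; pixels are square), "cx", "cy" (the principal point, pixels), "extrinsics" (4x4, takes a point from camera to world coordinates). Camera axes: x right, y up, looking along -z (the intrinsics and any distortion apply to the point x, -y, -z); pixel columns grow to the right and rows downward; lengths in m; the calibration is good to about 2 mm. A picture is of the moment at which its call begins. There is no depth.
- ctrl.sign_off(): hands the job in; it is judged then, once.
The state is a dict: "time": time; "qpos": joint angles; "dq": joint speeds; "joint_efforts": joint torques, N m; "eef_pos": TCP position; "tcp_rot": TCP orientation; "contact_force": force on the tool from outside, world axes, zero at the start; "wrist_torque": the same for the moment, N m; "opening": opening from 0.0 (shut) to 1.0 (fully open); "finger_force": force on a finger pad.
Only numpy, scipy, OpenCV 4.12 (cv2) and the standard library are available. Lean on these libraries where they do the work, as an engineer would, in place of code of your own. Each camera call takes 0.05 s, during which the arm holds its last target. There are 200 camera calls.

## Task

Put each of the five loose pieces at the front of the bench into the wooden tray made for its kind: one boxwood ball in each round cup of the two-cup tray, the large and the small steel block each lying flat in the square pocket of its own size, and the small black-capped jar standing upright in the round pocket of the single-pocket tray. Leave the yellow jar and the loose black lid where they are.

Things in the scene. Friction and masses are not known exactly. Their poses are not given: they have to be found in the camera images.
- ball_a_center (a point): loose boxwood doming ball, 30 mm across with a small flat underneath on which it stands (29 mm high); light and it rolls if knocked; this point is its centre. The two balls are alike
- ball_b_center (a point): loose boxwood doming ball, 30 mm across with a small flat underneath on which it stands (29 mm high); light and it rolls if knocked; this point is its centre. The two balls are alike
- block_large_center (a point): larger of the two loose square steel blocks, pale, 56x56 mm and 31 mm high, about 0.8 kg; this point is its centre, z up, x and y along its flat sides
- block_small_center (a point): smaller of the two loose square steel blocks, dark, 36x36 mm and 18 mm high, about 0.3 kg; this point is its centre, z up, x and y along its flat sides
- jar_small_center (a point): small loose round jar with a black cap as wide as its body, 41 mm across and 34 mm high, under 0.1 kg; this point is its centre, half-way up, z up
- ball_tray: dark wooden tray with two equal round cups, for the balls: 60 mm (x) by 104 mm (y), 10 mm high. The cups are 36 mm across and 6 mm deep (flat floor 4 mm above the bench), centred at y = -26 mm and y = +26 mm, x = 0. Fixed to the bench. Origin: centre of its underside; z up, axes along its sides
- block_tray: dark wooden tray with two square pockets of different size, for the steel blocks: 84 mm (x) by 142 mm (y), 9 mm high. Pockets 5 mm deep (floor 4 mm above the bench), sides along x and y: the large one, 66x66 mm, is centred at y = -29 mm; the small one, 46x46 mm, at y = +38 mm; both at x = 0. Fixed to the bench. Origin: centre of its underside; z up, axes along its sides
- jar_tray: dark wooden square tray with a single round pocket, for the jar: 78x78 mm, 9 mm high. The pocket is 54 mm across and 5 mm deep (floor 4 mm above the bench), centred at x = 0, y = 0. Fixed to the bench. Origin: centre of its underside; z up, axes along its sides
- by_jar_center (a point): bystander: jar with a white lid and yellow contents, 48 mm across and 60 mm high, loose, standing behind the trays; not to be disturbed; this point is its centre, half-way up
- by_lid_center (a point): bystander: black loose screw lid, 52 mm across and 16 mm high, lying at the left; not to be disturbed; this point is its centre
Things that resemble listed ones, but are neither listed nor needed, are in the scene too. Leave any blue or turquoise look-alike of the part that bears block_small_center alone.

How it is judged:
At the end, for the whole second after the job is handed in: One ball in each cup (either way round), each block in the pocket of its size, the jar in the round pocket: centres within 10 mm of the pocket's centre along tray x and y, down on the floor; blocks and jar within 0.08 rad of upright; all at rest; yellow jar and lid moved under 30 mm ((((x of ball_a_center in the frame of ball_tray between -0.01 and 0.01 m and y of ball_a_center in the frame of ball_tray between -0.036 and -0.016 m and z of ball_a_center in the frame of ball_tray below 0.022 m) and (x of ball_b_center in the frame of ball_tray between -0.01 and 0.01 m and y of ball_b_center in the frame of ball_tray between 0.016 and 0.036 m and z of ball_b_center in the frame of ball_tray below 0.022 m)) or ((x of ball_b_center in the frame of ball_tray between -0.01 and 0.01 m and y of ball_b_center in the frame of ball_tray between -0.036 and -0.016 m and z of ball_b_center in the frame of ball_tray below 0.022 m) and (x of ball_a_center in the frame of ball_tray between -0.01 and 0.01 m and y of ball_a_center in the frame of ball_tray between 0.016 and 0.036 m and z of ball_a_center in the frame of ball_tray below 0.022 m))) and x of block_large_center in the frame of block_tray between -0.01 and 0.01 m and y of block_large_center in the frame of block_tray between -0.039 and -0.019 m and z of block_large_center in the frame of block_tray below 0.022 m and x of block_small_center in the frame of block_tray between -0.01 and 0.01 m and y of block_small_center in the frame of block_tray between 0.028 and 0.048 m and z of block_small_center in the frame of block_tray below 0.0155 m and x of jar_small_center in the frame of jar_tray between -0.01 and 0.01 m and y of jar_small_center in the frame of jar_tray between -0.01 and 0.01 m and z of jar_small_center in the frame of jar_tray below 0.0235 m and angle between each of block_large_center, block_small_center, jar_small_center's own z axis and vertical below 0.08 rad and linear speed of each of ball_a, ball_b, block_large, block_small, jar_small below 0.02 m/s and distance of each of by_jar_center, by_lid_center from where it was at the start of the episode below 0.03 m); the robot touches nothing.
It fails at once if the yellow jar is moved or knocked over (distance of by_jar_center from where it was at the start of the episode above 0.03 m).
It fails at once if the black lid is moved away (distance of by_lid_center from where it was at the start of the episode above 0.03 m).
It also fails if it takes over 122 s, if anything falls off the work surface, if the arm or the gripper's body presses on something with over 40 N, if the wrist force passes 120 N, or if a joint passes its speed limit or range.

## Working session

There is one attempt and no reset: what is moved stays moved. The work goes in short steps, Python scripts to look and compute and a tool call to move; the robot and the scene stay as the last step left them, time stands still between calls to the robot, and variables do not carry over. Pictures are saved under pics/ and viewed, at most 14 in all, crops included, and the job is handed in when it is done.

Besides the shell and the picture viewer there is one more tool, called after "Call:" by a JSON object that holds its "op" and its "data". send_rows: Moves the arm, as the interface text tells. Its arguments: {"type":"object","properties":{"moves":{"type":"string"},"newtons":{"type":"number"}},"required":["moves"]}

```bash
mkdir -p pics; ls
python3 - <<'E'
from plant import ctrl
import cv2
s=ctrl.get_state(); print(s)
for n in ["scene","side","wrist"]:
    c=ctrl.read_camera(n); cv2.imwrite(f"pics/{n}0.png",c["image"][:,:,::-1]); print(n,c["fovy"],c["cx"],c["cy"],c["extrinsics"].round(4).tolist(),[k for k in c])
E
```

```text
pics
{'time': 0.0, 'qpos': array([-1.50016339e-01,  2.87164985e-01,  1.57814732e+00, -5.64261085e-06,
        1.27861098e+00, -1.49999699e-01]), 'dq': array([ 0.00199151,  0.00044738, -0.00015127,  0.00205365, -0.00136236,
       -0.00140041]), 'joint_efforts': array([-1.79628755e-04, -4.05981302e+01, -2.92628127e+01, -1.54224781e-04,
        5.81841552e-03,  3.74769741e-06]), 'eef_pos': array([6.74385222e-01, 1.10202968e-04, 2.43963664e-01]), 'tcp_rot': array([ 7.07111607e-01,  7.07100995e-01, -6.93781358e-04, -9.36293602e-04]), 'contact_force': array([ 0.32904562, -0.55472403,  0.40809899]), 'wrist_torque': array([-0.00500911, -0.05172168, -0.0679998 ]), 'finger_force': 0.0, 'opening': 0.999735577986578}
scene 42.552002793638934 281.38927888254096 211.03665060862988 [[-0.9032, 0.2945, -0.3123, 0.0888], [-0.4287, -0.6548, 0.6224, 0.9738], [-0.0212, 0.6961, 0.7177, 1.1043], [0.0, 0.0, 0.0, 1.0]] ['image', 'fovy', 'cx', 'cy', 'extrinsics']
side 51.0155668861279 281.77466597886587 208.5590404202032 [[-0.9838, 0.1026, -0.1473, 0.41], [-0.1784, -0.6509, 0.7379, 0.7951], [-0.0202, 0.7522, 0.6586, 0.6993], [0.0, 0.0, 0.0, 1.0]] ['image', 'fovy', 'cx', 'cy', 'extrinsics']
wrist 58.15588264809894 285.3372245598219 209.63927773922933 [[1.0, -0.0002, 0.0027, 0.6754], [-0.0006, 0.9608, 0.2772, 0.0702], [-0.0026, -0.2772, 0.9608, 0.3738], [0.0, 0.0, 0.0, 1.0]] ['image', 'fovy', 'cx', 'cy', 'extrinsics']
```

View pics/scene0.png

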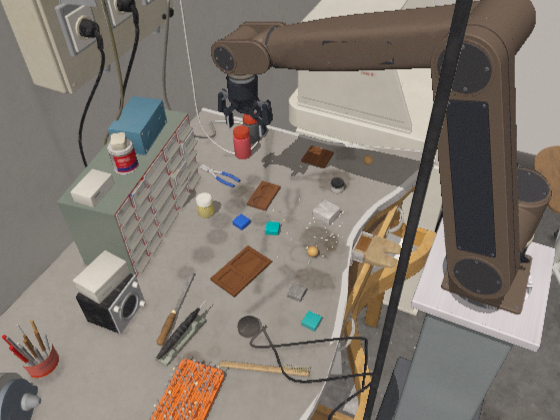

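View pics/side0.png

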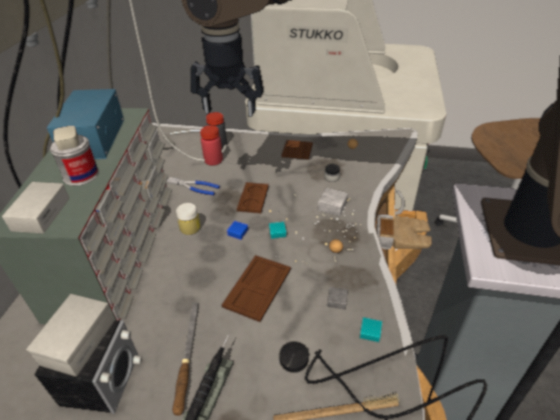

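View pics/wrist0.png

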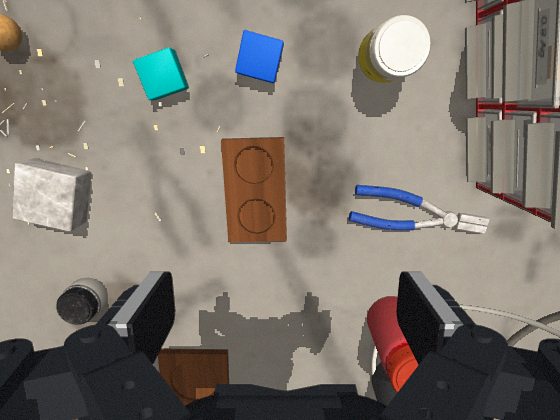

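The scene view shows the block tray at (241,270), ball tray at (264,194) and jar tray at (318,156). The loose pieces are the large pale block (326,212), jar (338,184), and balls (312,251) and (368,160).

There are four candidates for the small block: dark grey (297,293), turquoise (312,320), turquoise (272,228) and blue (241,222). Only the dark grey one fits "dark steel". I'll confirm it in a crop and triangulate.

```bash
cat > h.py <<'E'
import numpy as np, cv2
from plant import ctrl
def ray(c,u,v):
    f=210/np.tan(np.radians(c["fovy"]/2)); E=c["extrinsics"]
    return E[:3,3],E[:3,:3]@np.array([(u-c["cx"])/f,-(v-c["cy"])/f,-1.])
def onz(c,u,v,z):
    o,d=ray(c,u,v); return (o+d*(z-o[2])/d[2]).round(4)
def save(n,c,crop=None,k=1):
    im=c["image"][:,:,::-1]
    if crop: x0,y0,x1,y1=crop; im=im[y0:y1,x0:x1]
    cv2.imwrite(n,cv2.resize(im,None,fx=k,fy=k,interpolation=cv2.INTER_CUBIC))
E
python3 - <<'E'
from h import *
C={n:ctrl.read_camera(n) for n in ["scene","side","wrist"]}
P={"scene":dict(ballA=(312,251,.015),ballB=(368,160,.015),large=(326,211,.0155),small=(297,293,.009),jar=(338,184,.017),btray=(264,194,.01),kt=(241,270,.009),jt=(318,156,.009),yj=(205,206,.03),lid=(250,326,.008)),
"side":dict(ballA=(336,246,.015),ballB=(352,143,.015),large=(333,203,.0155),small=(338,298,.009),jar=(333,172,.017),btray=(252,197,.01),kt=(257,288,.009),jt=(298,149,.009),yj=(189,219,.03),lid=(294,356,.008)),
"wrist":dict(ballA=(5,33,.015),large=(48,197,.0155),jar=(84,299,.017),btray=(254,190,.01),yj=(390,55,.03))}
for n in P:
  for k,v in P[n].items(): print(n,k,onz(C[n],*v)[:2])
save("pics/s1.png",C["scene"],(200,220,340,340),5)
E
```

```text
scene ballA [0.427 0.128]
scene ballB [ 0.4132 -0.2785]
scene large [ 0.4485 -0.022 ]
scene small [0.4097 0.2623]
scene jar [ 0.4575 -0.1377]
scene btray [ 0.6411 -0.017 ]
scene kt [0.5696 0.2566]
scene jt [ 0.5638 -0.2403]
scene yj [0.7609 0.1124]
scene lid [0.4718 0.3934]
side ballA [0.4264 0.1302]
side ballB [ 0.417  -0.2794]
side large [ 0.4458 -0.0099]
side small [0.4106 0.2622]
side jar [ 0.4571 -0.1315]
side btray [ 0.6441 -0.0082]
side kt [0.5702 0.2639]
side jt [ 0.5646 -0.2357]
side yj [0.7607 0.1132]
side lid [0.4749 0.3969]
wrist ballA [0.4301 0.1271]
wrist large [ 0.4421 -0.0205]
wrist jar [ 0.4618 -0.1314]
wrist btray [ 0.6439 -0.0148]
wrist yj [0.7638 0.1074]
```

View pics/s1.png

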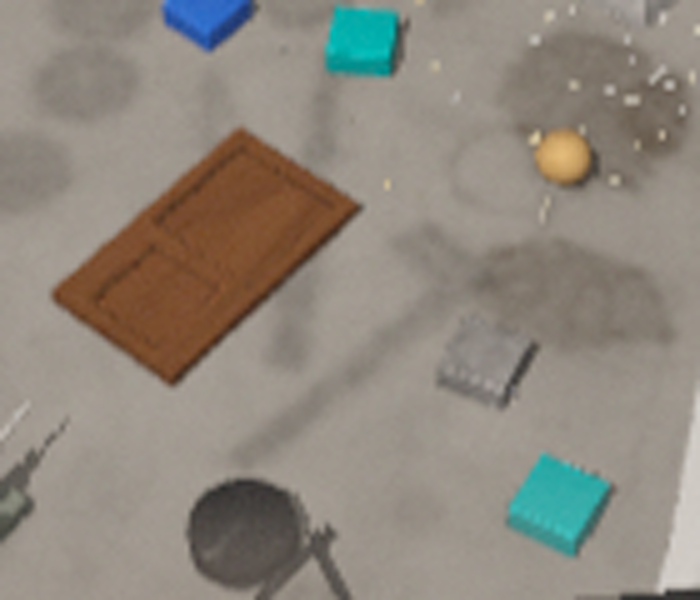

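Call:
{"op": "send_rows", "data": {"moves": "0 0 0 0.6 -0.875 -0.5 1; 0 0 0 0.6 -0.875 -0.5 1; 0 0 0 0.6 -0.875 -0.5 1; 0 0 0 0.6 -0.875 -0.5 1; 0 0 0 0.6 -0.875 -0.5 1; 0 0 0 0.6 -0.875 -0.5 1; 0 0 0 0.6 -0.875 -0.5 1"}}

```text
time: 1.18
eef_pos: [0.5004, 0.1193, 0.344]
tcp_rot: [0.708, 0.707, -0.001, -0.001]
contact_force: [0.6, -0.0, -0.0]
opening: 0.997
finger_force: 0.0
```

Run:
```python
from h import *
c=ctrl.read_camera("wrist"); save("pics/w1.png",c); np.save("w1.npy",c,allow_pickle=True)
```

Call:
{"op": "send_rows", "data": {"moves": "0 0 0 -0.9 0 0 1; 0 0 0 -0.9 0 0 1; 0 0 0 -0.9 0 0 1; 0 0 0 -0.9 0 0 1; 0 0 0 -0.9 0 0 1; 0 0 0 -0.9 0 0 1"}}

```text
time: 1.98
eef_pos: [0.5001, -0.059, 0.345]
tcp_rot: [0.707, 0.708, -0.0, -0.0]
contact_force: [-0.7, -0.5, 0.2]
opening: 1.001
finger_force: 0.0
```

Call:
{"op": "send_rows", "data": {"moves": "0 0 0 -0.85 0 0 1; 0 0 0 -0.85 0 0 1; 0 0 0 -0.85 0 0 1; 0 0 0 -0.85 0 0 1; 0 0 0 -0.85 0 0 1; 0 0 0 -0.85 0 0 1"}}

```text
time: 2.72
eef_pos: [0.5003, -0.2283, 0.3455]
tcp_rot: [0.706, 0.708, 0.0, 0.0]
contact_force: [0.3, 0.2, -0.1]
opening: 1.0
finger_force: 0.0
```

Run:
```python
from h import *
c=ctrl.read_camera("wrist"); save("pics/w2.png",c); np.save("w2.npy",c,allow_pickle=True)
s=ctrl.get_state();print(s["time"],s["eef_pos"],s["qpos"])
```

```text
2.775 [ 0.50031802 -0.22844322  0.34554862] [-6.12898868e-01 -5.23119741e-02  1.76587218e+00  1.74378333e-04
  1.42768855e+00 -6.15215994e-01]
```

View pics/w1.png

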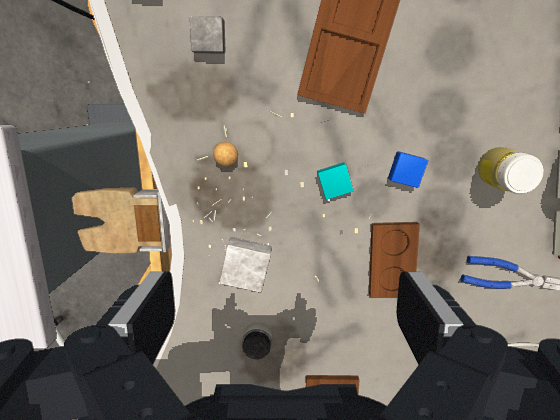

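View pics/w2.png

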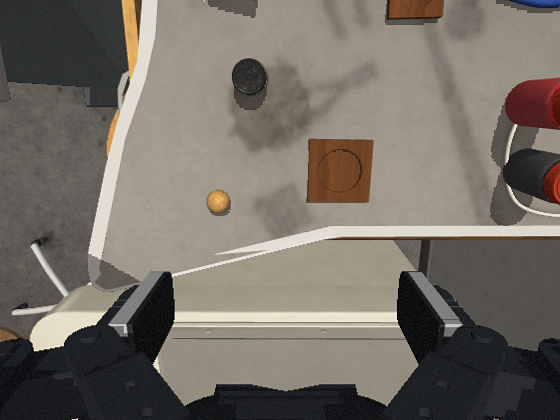

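Wrist view 1 shows the small dark block at (207,34), ball A at (225,153), the large block's top at (245,270) and the ball tray at (394,260). Wrist view 2 shows the jar cap at (249,76), ball B at (218,201) and the jar pocket at (340,171). Next I'll get refined numbers by segmentation.

Run:
```python
from h import *
print("ov",ctrl.finger_overhang)
def seg(mask,box):
    m=np.zeros(mask.shape,np.uint8); x0,y0,x1,y1=box; m[y0:y1,x0:x1]=mask[y0:y1,x0:x1]*255
    m=cv2.morphologyEx(m,cv2.MORPH_OPEN,np.ones((3,3)))
    n=max(cv2.findContours(m,cv2.RETR_EXTERNAL,cv2.CHAIN_APPROX_NONE)[0],key=cv2.contourArea); return n
def rect(c,n,z):
    r=cv2.minAreaRect(n); W=np.array([onz(c,*p,z)[:2] for p in cv2.boxPoints(r)])
    e=W[1]-W[0]; print("   ",r, W.mean(0).round(4), "len",np.linalg.norm(W[1]-W[0]).round(4),np.linalg.norm(W[2]-W[1]).round(4),"ang",np.degrees(np.arctan2(e[1],e[0])).round(1))
A=np.load("w1.npy",allow_pickle=True).item(); B=np.load("w2.npy",allow_pickle=True).item()
for nm,c in(("w1",A),("w2",B)):
    hsv=cv2.cvtColor(c["image"],cv2.COLOR_RGB2HSV); H,S,V=[hsv[...,i].astype(int) for i in range(3)]
    balls=(S>100)&(V>110)&(H>8)&(H<25)
    if nm=="w1":
        (u,v),r=cv2.minEnclosingCircle(seg(balls,(205,135,250,170))); print("ballA",u,v,r,onz(c,u,v,.0145))
        print("large top");n=seg((S<25)&(V>165),(205,230,285,300));rect(c,n,.031)
        print("btray");n=seg((S>90)&(H<20),(355,210,430,310));rect(c,n,.01)
        print("small V",V[20:55:5,180:232:4]); print(S[20:55:10,180:232:4])
    else:
        (u,v),r=cv2.minEnclosingCircle(seg(balls,(195,180,240,220))); print("ballB",u,v,r,onz(c,u,v,.0145))
        (u,v),r=cv2.minEnclosingCircle(seg(V<70,(225,50,275,100)));print("jar",u,v,r,onz(c,u,v,.03))
        print("jtray");n=seg((S>90)&(H<20),(290,120,390,220));rect(c,n,.009)
cv2.imwrite("pics/c2.png",np.hstack([cv2.resize(A["image"][5:65,180:240,::-1],(390,390)),cv2.resize(A["image"][225:305,205:285,::-1],(390,390))]))
```

```text
ov 0.014
ballA 225.13999938964844 153.86000061035156 12.268726348876953 [0.427  0.1273 0.0145]
large top
    ((243.49754333496094, 268.17803955078125), (41.835975646972656, 38.972412109375), 12.094758033752441) [ 0.4464 -0.0168] len 0.0543 0.0525 ang 76.2
btray
    ((393.92535400390625, 259.5157775878906), (48.00412368774414, 76.68816375732422), 2.12109637260437) [ 0.6441 -0.0153] len 0.1101 0.062 ang 91.5
small V [[168 171 169 156 153 158 172 164 169 193 186 130 170]
 [165 171 167 166 164 139 153 175 153 181 196 103 167]
 [169 169 168 156 153 153 147 162 163 176 165  81 171]
 [170 168 166 156 150 149 142 157 153 167 143  81 171]
 [165 169 166 171 175 143 148 153 152 148 156  73 170]
 [169 168 169 149 151 149 140 151 149 155 160  72 171]
 [165 165 164 129 123 126 122 137 145 147 163  59 166]]
[[35 31 32 23 25 27 22 30 27 24 25 33 35]
 [35 33 32 23 25 25 26 24 20 25 25 25 33]
 [32 35 29 25 25 27 24 27 22 21 26 21 32]
 [34 34 36 24 23 22 25 20 28 21 28 22 31]]
ballB 217.621337890625 200.62969970703125 11.485404968261719 [ 0.4155 -0.2795  0.0145]
jar 246.83106994628906 79.2105484008789 21.131166458129883 [ 0.4577 -0.1353  0.03  ]
jtray
    ((339.9651184082031, 170.4991912841797), (64.77318572998047, 62.47148132324219), 1.3322198390960693) [ 0.5691 -0.2428] len 0.0787 0.0791 ang 89.7
```

View pics/c2.png

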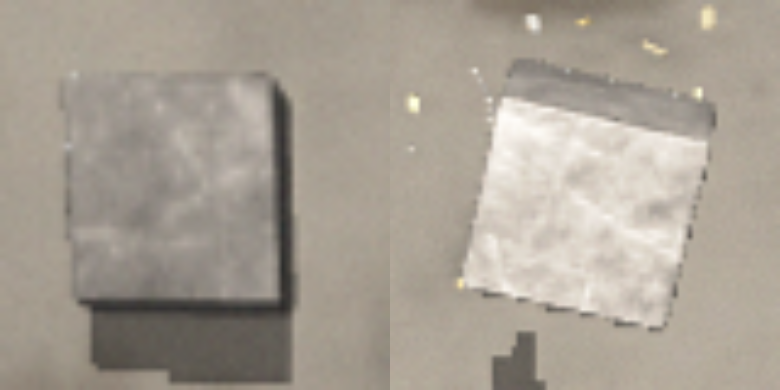

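Run:
```python
from h import *
A=np.load("w1.npy",allow_pickle=True).item(); B=np.load("w2.npy",allow_pickle=True).item()
f=lambda n,c,u,v,z:print(n,onz(c,u,v,z)[:2])
f("small",A,206.9,33.7,.018);f("large",A,244.9,268.8,.031)
f("jar",B,249.3,76.5,.034);f("jpocket",B,340,170.8,.009)
f("cup+",A,397.5,242,.01);f("cup-",A,394,279,.01)
f("bt corner",A,297.5,100,.009);f("bt corner",A,365,115.5,.009)
```

```text
small [0.4134 0.2607]
large [ 0.4482 -0.0172]
jar [ 0.4609 -0.1327]
jpocket [ 0.5691 -0.2422]
cup+ [0.6467 0.0112]
cup- [ 0.6463 -0.0421]
bt corner [0.5145 0.19  ]
bt corner [0.5953 0.1721]
```

Call:
{"op": "send_rows", "data": {"moves": "0 0 0 0.48 -0.20 0 1; 0 0 0 0.48 -0.20 -0 1; 0 0 0 0.48 -0.20 0.3 1; 0 0 0 0.48 -0.20 0.6 1; 0 0 0 0.48 -0.20 0.9 1; 0 0 0 0.48 -0.20 1.0 1; 0 0 0 0.48 -0.20 1.0 1; 0 0 0 0.48 -0.20 1.0 1", "newtons": 30}}

```text
time: 3.78
eef_pos: [0.4611, -0.134, 0.147]
tcp_rot: [0.707, 0.707, 0.0, 0.001]
contact_force: [0.6, -0.0, 0.7]
opening: 0.995
finger_force: 0.0
```

Run:
```python
from h import *
c=ctrl.read_camera("wrist"); save("pics/w3.png",c); s=ctrl.get_state(); print(s["eef_pos"],c["extrinsics"][:3,3])
hsv=cv2.cvtColor(c["image"],cv2.COLOR_RGB2HSV);H,S,V=[hsv[...,i].astype(int) for i in range(3)]
# expected pixel of jar top
E=np.linalg.inv(c["extrinsics"]); p=E@np.array([.4609,-.1327,.034,1]); f=210/np.tan(np.radians(c["fovy"]/2))
print(c["cx"]+f*p[0]/-p[2], c["cy"]-f*p[1]/-p[2])
```

```text
[ 0.46127892 -0.13424117  0.14741156] [ 0.46134993 -0.06368207  0.27667992]
283.8542257367281 207.55159967520095
```

View pics/w3.png

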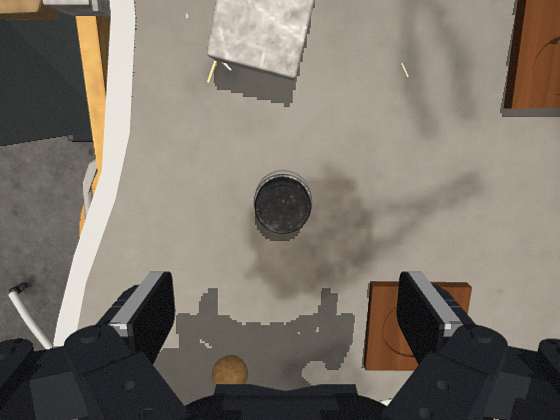

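The jar cap is at (283,206), within 2 px of the prediction, so the calibration is good. I'll descend, grip and lift.

Call:
{"op": "send_rows", "data": {"moves": "0 0 0 0 0 0.2 1; 0 0 0 0 0 0.45 1; 0 0 0 0 0 0.59 1; 0 0 0 0 0 0.59 1; 0 0 0 0 0 0.59 -1; 0 0 0 0 0 0.59 -1; 0 0 0 0 0 0.59 -1; 0 0 0 0 0 0.59 -1; 0 0 0 0 0 0.59 -1; 0 0 0 0 0 0.59 -1; 0 0 0 0 0 0.4 -1; 0 0 0 0 0 0.2 -1", "newtons": 30}}

```text
time: 5.32
eef_pos: [0.4595, -0.1337, 0.1061]
tcp_rot: [0.707, 0.707, -0.0, -0.001]
contact_force: [1.1, -0.5, -0.0]
opening: 0.464
finger_force: 30.7
```

Call:
{"op": "send_rows", "data": {"moves": "0 0 0 -0.27 0.27 0 -1; 0 0 0 -0.54 0.545 0 -1; 0 0 0 -0.54 0.545 0 -1; 0 0 0 -0.54 0.545 0.15 -1; 0 0 0 -0.54 0.545 0.27 -1; 0 0 0 -0.54 0.545 0.36 -1; 0 0 0 -0.54 0.545 0.36 -1; 0 0 0 -0.54 0.545 0.36 -1; 0 0 0 -0.54 0.545 0.36 0.6; 0 0 0 -0.54 0.545 0.36 0.8; 0 0 0 -0.54 0.545 0.36 1; 0 0 0 -0.54 0.545 0.36 1"}}

```text
time: 6.82
eef_pos: [0.569, -0.242, 0.0335]
tcp_rot: [0.707, 0.707, 0.0, 0.0]
contact_force: [-0.1, -0.4, 0.2]
opening: 1.005
finger_force: 0.0
```

Call:
{"op": "send_rows", "data": {"moves": "0 0 0 0 0 -0.2 1; 0 0 0 0 0 -0.4 1; 0 0 0 -0.18 -0.77 -0.5 1; 0 0 0 -0.18 -0.77 -0.5 1; 0 0 0 -0.18 -0.77 -0.5 1; 0 0 0 -0.18 -0.77 -0.5 1; 0 0 0 -0.18 -0.77 -0.5 1"}}

```text
time: 7.7
eef_pos: [0.4154, -0.2782, 0.1336]
tcp_rot: [0.707, 0.707, 0.0, 0.0]
contact_force: [2.1, -0.9, -0.8]
opening: 0.998
finger_force: 0.0
```

Run:
```python
from h import *
c=ctrl.read_camera("wrist"); save("pics/w4.png",c); s=ctrl.get_state(); print(s["eef_pos"],s["time"])
hsv=cv2.cvtColor(c["image"],cv2.COLOR_RGB2HSV);H,S,V=[hsv[...,i].astype(int) for i in range(3)]
```

```text
[ 0.41567578 -0.27799764  0.13346826] 7.75
```

View pics/w4.png

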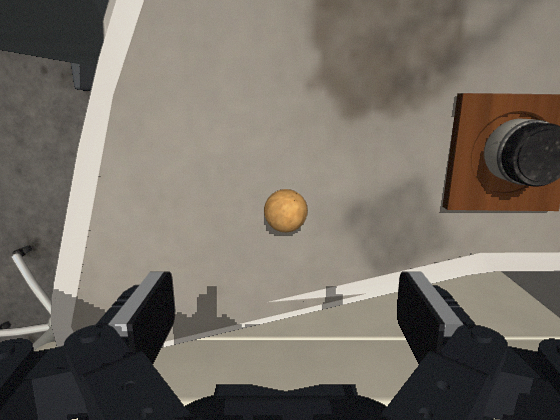

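The jar stands in its pocket, and the ball at (286,210) is centred between the jaws.

Call:
{"op": "send_rows", "data": {"moves": "0 0 0 -0.005 0 0.2 1; 0 0 0 -0.005 0 0.4 1; 0 0 0 -0.005 0 0.555 1; 0 0 0 -0.005 0 0.555 1; 0 0 0 -0.005 0 0.555 -1; 0 0 0 -0.005 0 0.555 -1; 0 0 0 -0.005 0 0.555 -1; 0 0 0 -0.005 0 0.555 -1; 0 0 0 -0.005 0 0.555 -1; 0 0 0 -0.005 0 0.555 -1; 0 0 0 -0.005 0 0.35 -1; 0 0 0 -0.005 0 0 -1", "newtons": 25}}

```text
time: 9.25
eef_pos: [0.4135, -0.2777, 0.1249]
tcp_rot: [0.707, 0.707, 0.0, -0.003]
contact_force: [0.4, -0.1, 0.2]
opening: 0.313
finger_force: 25.0
```

Call:
{"op": "send_rows", "data": {"moves": "0 0 0 0.2 0.2 0 -1; 0 0 0 0.4 0.4 0 -1; 0 0 0 0.6 0.6 0 -1; 0 0 0 0.8 0.8 0 -1; 0 0 0 1 1 0 -1; 0 0 0 1 1 0 -1; 0 0 0 1 1 0 -1"}}

```text
time: 10.12
eef_pos: [0.6145, -0.0788, 0.1254]
tcp_rot: [0.707, 0.707, -0.0, -0.0]
contact_force: [0.8, -0.0, 0.3]
opening: 0.319
finger_force: 25.0
```

Run:
```python
from h import *
c=ctrl.read_camera("wrist"); save("pics/w5.png",c); np.save("w5.npy",c,allow_pickle=True); print(ctrl.get_state()["eef_pos"])
```

```text
[ 0.61424408 -0.07937703  0.12543706]
```

View pics/w5.png

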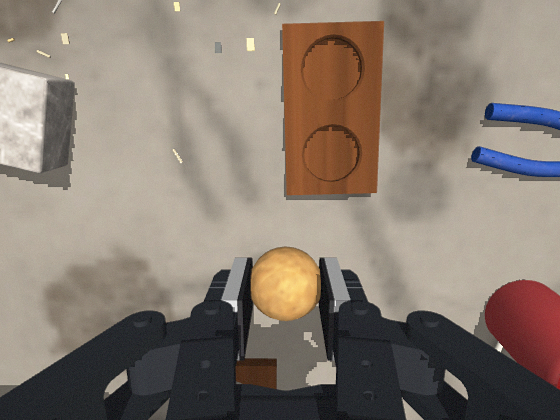

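Run:
```python
from h import *
c=np.load("w5.npy",allow_pickle=True).item()
for p in [(332,66.5),(331,153.5)]: print(onz(c,*p,.01))
w=np.array([onz(c,*p,.01)[:2] for p in [(284,24),(383,22),(376,193),(285,195)]]); print(w,w.mean(0))
print(onz(c,285.5,284,.118))
```

```text
[0.6434 0.0112 0.01  ]
[ 0.6445 -0.0416  0.01  ]
[[ 0.6142  0.0348]
 [ 0.6726  0.0359]
 [ 0.6754 -0.0679]
 [ 0.6147 -0.0693]] [ 0.644225 -0.016625]
[ 0.6152 -0.0793  0.118 ]
```

Call:
{"op": "send_rows", "data": {"moves": "0 0 0 0.185 0.147 0 -1; 0 0 0 0.185 0.147 0.1 -1; 0 0 0 0.185 0.147 0.3 -1; 0 0 0 0.185 0.147 0.42 -1; 0 0 0 0.185 0.147 0.485 -1; 0 0 0 0.185 0.147 0.49 -1; 0 0 0 0.185 0.147 0.49 -1; 0 0 0 0.185 0.147 0.49 -0.2; 0 0 0 0.185 0.147 0.49 0.2; 0 0 0 0.185 0.147 0.49 0.4; 0 0 0 0.185 0.147 0.3 0.4; 0 0 0 0.185 0.147 0 0.4"}}

```text
time: 11.68
eef_pos: [0.6424, -0.0415, 0.1239]
tcp_rot: [0.707, 0.707, -0.002, -0.003]
contact_force: [0.9, -0.3, 0.5]
opening: 0.7
finger_force: 0.0
```

Run:
```python
from h import *
c=ctrl.read_camera("wrist"); print(ctrl.get_state()["eef_pos"])
save("pics/w6.png",c)
```

```text
[ 0.64858498 -0.04258999  0.13609794]
```

View pics/w6.png

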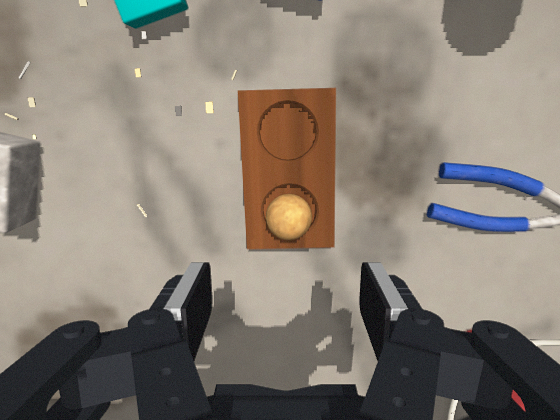

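Ball B is seated in the lower cup at (289,216). Next is the large block: hover with yaw +12.4°, descend and grip. I'll also cross-check the block tray from the scene crop corners.

Call:
{"op": "send_rows", "data": {"moves": "0 0 0.0344 0.124 -0.3 0 1; 0 0 0.0344 0.124 -0.6 0 1; 0 0 0.0344 0.124 -0.85 0 1; 0 0 0.0344 0.124 -0.98 0 1; 0 0 0.0344 0.124 -0.98 0 1; 0 0 0.0344 0.124 -0.98 0 1; 0 0 0.0344 0.124 -0.98 0 1"}}

```text
time: 12.6
eef_pos: [0.4497, -0.0174, 0.1263]
tcp_rot: [0.779, 0.627, 0.0, 0.0]
contact_force: [0.1, 0.2, 0.5]
opening: 1.002
finger_force: 0.0
```

Run:
```python
from h import *
c=ctrl.read_camera("wrist"); print(ctrl.get_state()["eef_pos"])
hsv=cv2.cvtColor(c["image"],cv2.COLOR_RGB2HSV);S,V=hsv[...,1],hsv[...,2]
m=((S<25)&(V>165)).astype(np.uint8)*255; m[:, :190]=0; m[:,385:]=0; m[:120]=0; m[300:]=0
m=cv2.morphologyEx(m,cv2.MORPH_OPEN,np.ones((5,5)))
n=max(cv2.findContours(m,cv2.RETR_EXTERNAL,cv2.CHAIN_APPROX_NONE)[0],key=cv2.contourArea); r=cv2.minAreaRect(n); print(r)
W=np.array([onz(c,*p,.031)[:2] for p in cv2.boxPoints(r)]); print(W,W.mean(0))
s=ctrl.read_camera("scene")
W=np.array([onz(s,200+u/5,220+v/5,.009)[:2] for u,v in [(240,130),(360,207),(173,383),(53,295)]]); print(W,W.mean(0))
```

```text
[ 0.44949005 -0.01737096  0.12608021]
((250.0, 193.5), (31.0, 26.0), 90.0)
[[ 0.4272  0.0134]
 [ 0.4426  0.01  ]
 [ 0.4381 -0.009 ]
 [ 0.4223 -0.0055]] [0.43255  0.002225]
[[0.591  0.1778]
 [0.5096 0.1984]
 [0.5447 0.3358]
 [0.6262 0.3138]] [0.567875 0.25645 ]
```

Call:
{"op": "send_rows", "data": {"moves": "0 0 0 0 0 0.2 1; 0 0 0 0 0 0.4 1; 0 0 0 0 0 0.505 1; 0 0 0 0 0 0.505 1; 0 0 0 0 0 0.505 -1; 0 0 0 0 0 0.505 -1; 0 0 0 0 0 0.505 -1; 0 0 0 0 0 0.505 -1; 0 0 0 0 0 0.505 -1; 0 0 0 0 0 0.4 -1; 0 0 0 0 0 0.2 -1; 0 0 0 0 0 0 -1", "newtons": 90}}

```text
time: 14.2
eef_pos: [0.4468, -0.0167, 0.1256]
tcp_rot: [0.779, 0.627, -0.001, -0.001]
contact_force: [1.2, -0.6, -7.4]
opening: 0.633
finger_force: 98.2
```

Call:
{"op": "send_rows", "data": {"moves": "0 0 0 0 0 -0.25 -1; 0 0 0 0.2 0.1 -0.45 -1; 0 0 0 0.4 0.2 -0.6 -1; 0 0 0 0.6 0.28 -0.6 -1; 0 0 0 0.8 0.28 -0.6 -1; 0 0 0 0.865 0.28 -0.6 -1; 0 0 0 0.865 0.28 -0.6 -1; 0 0 0 0.865 0.28 -0.6 -1; 0 0 0 0.865 0.28 -0.6 -1"}}

```text
time: 15.32
eef_pos: [0.5399, 0.1387, 0.2457]
tcp_rot: [0.78, 0.626, -0.0, 0.0]
contact_force: [-0.2, 0.8, -7.8]
opening: 0.632
finger_force: 98.2
```

Run:
```python
from h import *
c=ctrl.read_camera("wrist"); print(ctrl.get_state()["eef_pos"])
save("pics/w7.png",c); np.save("w7.npy",c,allow_pickle=True)
```

```text
[0.54006715 0.13882409 0.24584399]
```

View pics/w7.png

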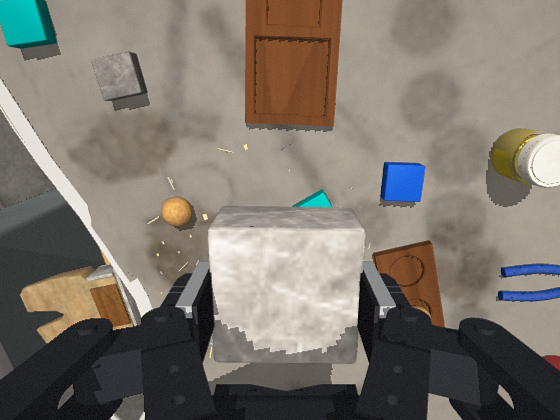

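The block is held level, and the large pocket spans roughly (253,37) to (330,119), aligned with the tool. The small block is at (117,75).

Run:
```python
from h import *
c=np.load("w7.npy",allow_pickle=True).item()
W=np.array([onz(c,*p,.009)[:2] for p in [(254,36.5),(330,36.5),(329,121),(252.5,117.5)]]); print(W,W.mean(0))
hsv=cv2.cvtColor(c["image"],cv2.COLOR_RGB2HSV);H,S,V=[hsv[...,i].astype(int) for i in range(3)]
m=((S>90)&(H<20)).astype(np.uint8); m[140:]=0;m[:,:225]=0;m[:,360:]=0
L=[];R=[]
for v in range(5,115,5):
    u=np.flatnonzero(m[v]); L.append(onz(c,u[0],v,.009)[:2]);R.append(onz(c,u[-1]+1,v,.009)[:2])
B=[onz(c,u,np.flatnonzero(m[:,u])[-1]+1,.009)[:2] for u in range(255,330,8)]
for n,p in(("L",L),("R",R),("B",B)):
    q=cv2.fitLine(np.float32(p),cv2.DIST_HUBER,0,.01,.01).ravel(); print(n,q,np.degrees(np.arctan2(q[1],q[0])))
f=cv2.findContours(((V>90)&(V<175)&(S<30)).astype(np.uint8)[40:112,85:150].copy(),0,1)
print(onz(c,116,71,.018))
```

```text
[[0.5402 0.2667]
 [0.6064 0.2521]
 [0.5919 0.18  ]
 [0.522  0.1988]] [0.565125 0.2244  ]
L [0.24950041 0.96837467 0.52718997 0.2477    ] 75.55205
R [0.2476921 0.9688388 0.60866   0.22545  ] 75.65901
B [ 0.96767074 -0.25221694  0.55608     0.18447   ] -14.608737
[0.4138 0.2645 0.018 ]
```

Call:
{"op": "send_rows", "data": {"moves": "0 0 0.006 0.25 0.03 0 -1; 0 0 0.006 0.443 0.03 0 -1; 0 0 0.006 0.443 0.03 0.2 -1; 0 0 0.006 0.443 0.03 0.45 -1; 0 0 0.006 0.443 0.03 0.7 -1; 0 0 0.006 0.443 0.03 0.85 -1; 0 0 0.006 0.443 0.03 0.85 -1; 0 0 0.006 0.443 0.03 0.85 -1"}}

```text
time: 16.38
eef_pos: [0.5667, 0.225, 0.0778]
tcp_rot: [0.791, 0.612, 0.002, 0.001]
contact_force: [0.6, 0.4, -7.1]
opening: 0.629
finger_force: 98.3
```

Call:
{"op": "send_rows", "data": {"moves": "0 0 0 0 0 0.12 -1; 0 0 0 0 0 0.2 -1; 0 0 0 0 0 0.23 -1; 0 0 0 0 0 0.23 -1; 0 0 0 0 0 0.23 -1; 0 0 0 0 0 0.23 1; 0 0 0 0 0 0.23 1; 0 0 0 0 0 0.23 1; 0 0 0 0 0 0.23 1; 0 0 0 0 0 0 1; 0 0 0 0 0 -0.25 1; 0 0 0 0 0 -0.35 1"}}

```text
time: 17.88
eef_pos: [0.5669, 0.2255, 0.1498]
tcp_rot: [0.791, 0.612, 0.003, 0.001]
contact_force: [0.4, 0.2, 0.5]
opening: 1.0
finger_force: 0.0
```

Call:
{"op": "send_rows", "data": {"moves": "0 0 -0.02 -0.008 -0.2 0 1; 0 0 -0.04 -0.008 -0.45 0 1; 0 0 -0.04 -0.008 -0.7 0.1 1; 0 0 -0.04 -0.008 -0.78 0.1 1; 0 0 -0.04 -0.008 -0.78 0.1 1; 0 0 -0.04 -0.008 -0.78 0.1 1; 0 0 -0.04 -0.008 -0.78 0.1 1"}}

```text
time: 18.75
eef_pos: [0.4154, 0.2626, 0.1266]
tcp_rot: [0.708, 0.706, 0.001, 0.0]
contact_force: [-0.1, 0.8, -0.5]
opening: 1.001
finger_force: 0.0
```

Run:
```python
from h import *
c=ctrl.read_camera("wrist"); s=ctrl.get_state(); print(s["eef_pos"],s["tcp_rot"])
save("pics/w8.png",c); np.save("w8.npy",c,allow_pickle=True)
```

```text
[0.41508905 0.26252868 0.12637954] [7.08388753e-01 7.05822182e-01 5.74110580e-04 3.04060293e-04]
```

View pics/w8.png

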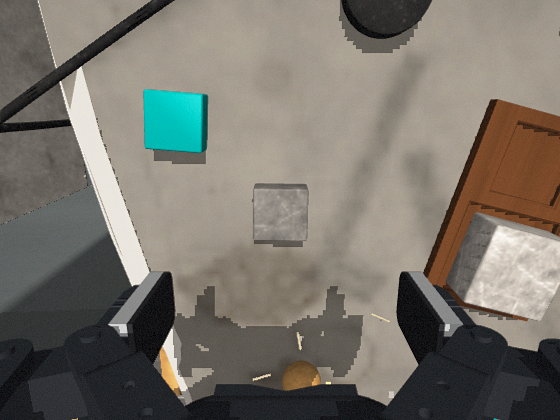

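The small dark block at (280,215) is aligned with the jaws and the turquoise look-alike at (176,121) is clear of them. The large block sits in its pocket. I'll grip the small block.

Call:
{"op": "send_rows", "data": {"moves": "0 0 0 -0.008 -0.012 0.2 1; 0 0 0 -0.008 -0.012 0.4 1; 0 0 0 -0.008 -0.012 0.52 1; 0 0 0 -0.008 -0.012 0.52 1; 0 0 0 -0.008 -0.012 0.52 -1; 0 0 0 -0.008 -0.012 0.52 -1; 0 0 0 -0.008 -0.012 0.52 -1; 0 0 0 -0.008 -0.012 0.52 -1; 0 0 0 -0.008 -0.012 0.52 -1; 0 0 0 -0.008 -0.012 0.52 -1; 0 0 0 -0.008 -0.012 0.3 -1; 0 0 0 -0.008 -0.012 0 -1", "newtons": 60}}

```text
time: 20.3
eef_pos: [0.409, 0.2602, 0.1245]
tcp_rot: [0.708, 0.706, -0.003, -0.001]
contact_force: [0.9, 0.1, -1.8]
opening: 0.401
finger_force: 61.1
```

Call:
{"op": "send_rows", "data": {"moves": "0 0 0.02 0.05 0.28 0 -1; 0 0 0.04 0.1 0.56 0 -1; 0 0 0.04 0.1475 0.8 0 -1; 0 0 0.04 0.1475 0.853 0 -1; 0 0 0.04 0.1475 0.853 0 -1; 0 0 0.04 0.1475 0.853 0.2 -1; 0 0 0.04 0.1475 0.853 0.38 -1; 0 0 0.04 0.1475 0.853 0.48 -1; 0 0 0.04 0.1475 0.853 0.495 -1; 0 0 0.04 0.1475 0.853 0.495 -1; 0 0 0.04 0.1475 0.853 0.495 -1"}}

```text
time: 21.68
eef_pos: [0.5823, 0.2903, 0.0276]
tcp_rot: [0.791, 0.612, 0.001, 0.0]
contact_force: [0.7, -0.9, -2.7]
opening: 0.402
finger_force: 64.3
```

Call:
{"op": "send_rows", "data": {"moves": "0 0 0 0 0 0 1; 0 0 0 0 0 0 1; 0 0 0 0 0 0 1; 0 0 0 0 0 0 1; 0 0 0 0 0 -0.2 1; 0 0 0 0 0 -0.45 1; 0 0 0 0 0 -0.5 1; 0 0 0 0 0 -0.5 1"}}

```text
time: 22.68
eef_pos: [0.5823, 0.2903, 0.1276]
tcp_rot: [0.791, 0.612, 0.001, 0.0]
contact_force: [0.2, 0.3, -0.2]
opening: 1.001
finger_force: 0.0
```

Call:
{"op": "send_rows", "data": {"moves": "0 0 -0.02 -0.2 -0.1 0 1; 0 0 -0.04 -0.45 -0.24 0 1; 0 0 -0.04 -0.7 -0.38 0 1; 0 0 -0.04 -0.9 -0.5 0 1; 0 0 -0.04 -0.983 -0.545 0 1; 0 0 -0.04 -0.983 -0.545 0 1; 0 0 -0.04 -0.983 -0.545 0 1; 0 0 -0.04 -0.983 -0.545 0 1"}}

```text
time: 23.68
eef_pos: [0.4275, 0.1277, 0.1266]
tcp_rot: [0.708, 0.706, -0.0, -0.0]
contact_force: [-0.2, 0.8, -0.3]
opening: 1.008
finger_force: 0.0
```

Run:
```python
from h import *
c=ctrl.read_camera("wrist"); s=ctrl.get_state(); print(s["eef_pos"],s["tcp_rot"])
hsv=cv2.cvtColor(c["image"],cv2.COLOR_RGB2HSV);H,S,V=[hsv[...,i].astype(int) for i in range(3)]
m=((S>100)&(V>110)&(H>8)&(H<25)).astype(np.uint8); m[:140]=0;m[270:]=0;m[:,:200]=0;m[:,370:]=0
m=cv2.morphologyEx(m,cv2.MORPH_OPEN,np.ones((5,5)))
n=max(cv2.findContours(m,0,1)[0],key=cv2.contourArea);(u,v),r=cv2.minEnclosingCircle(n);print(u,v,r,onz(c,u,v,.0145))
```

```text
[0.42750137 0.12770326 0.12665694] [ 7.07728601e-01  7.06484390e-01 -9.80355537e-05 -1.56333410e-04]
284.6276550292969 210.5425567626953 22.32666778564453 [0.4275 0.1274 0.0145]
```

Ball A is centred under the jaws.

Call:
{"op": "send_rows", "data": {"moves": "0 0 0 0 0 0.2 1; 0 0 0 0 0 0.4 1; 0 0 0 0 0 0.52 1; 0 0 0 0 0 0.52 1; 0 0 0 0 0 0.52 -1; 0 0 0 0 0 0.52 -1; 0 0 0 0 0 0.52 -1; 0 0 0 0 0 0.52 -1; 0 0 0 0 0 0.52 -1; 0 0 0 0 0 0.52 -1; 0 0 0 0 0 0.3 -1; 0 0 0 0 0 0 -1", "newtons": 25}}

```text
time: 25.22
eef_pos: [0.4254, 0.127, 0.1263]
tcp_rot: [0.708, 0.706, -0.002, -0.002]
contact_force: [0.2, -0.1, -0.6]
opening: 0.321
finger_force: 25.0
```

Call:
{"op": "send_rows", "data": {"moves": "0 0 0 -0.14 0.2 0 -1; 0 0 0 -0.28 0.42 0 -1; 0 0 0 -0.42 0.65 0 -1; 0 0 0 -0.55 0.85 0 -1; 0 0 0 -0.588 0.9 0 -1; 0 0 0 -0.588 0.9 0 -1; 0 0 0 -0.588 0.9 0 -1"}}

```text
time: 26.1
eef_pos: [0.6053, 0.0101, 0.1263]
tcp_rot: [0.708, 0.706, -0.0, -0.001]
contact_force: [0.6, 0.6, 0.8]
opening: 0.317
finger_force: 25.0
```

Call:
{"op": "send_rows", "data": {"moves": "0 0 0 0 0.183 0 -1; 0 0 0 0 0.183 0 -1; 0 0 0 0 0.183 0.2 -1; 0 0 0 0 0.183 0.38 -1; 0 0 0 0 0.183 0.49 -1; 0 0 0 0 0.183 0.495 -1; 0 0 0 0 0.183 0.495 -1; 0 0 0 0 0.183 0.495 -0.2; 0 0 0 0 0.183 0.495 0.2; 0 0 0 0 0.183 0.495 0.4; 0 0 0 0 0.183 0.3 0.4; 0 0 0 0 0.183 0 0.4"}}

```text
time: 27.6
eef_pos: [0.6414, 0.0093, 0.1251]
tcp_rot: [0.708, 0.706, -0.002, -0.002]
contact_force: [0.8, -0.7, 1.0]
opening: 0.699
finger_force: 0.0
```

Call:
{"op": "send_rows", "data": {"moves": "0 0 0 0.2 -0.3 -0.2 1; 0 0 0 0.25 -0.5 -0.5 1; 0 0 0 0.25 -0.5 -0.8 1; 0 0 0 0.25 -0.5 -0.9 1; 0 0 0 0.25 -0.5 -0.9 1; 0 0 0 0.25 -0.5 -0.9 1; 0 0 0 0.25 -0.5 -0.9 1"}}

```text
time: 28.48
eef_pos: [0.5427, 0.0593, 0.3044]
tcp_rot: [0.708, 0.706, -0.001, -0.002]
contact_force: [-0.4, 0.0, -1.0]
opening: 1.003
finger_force: 0.0
```

Run:
```python
from h import *
s=ctrl.get_state(); print(s["time"],s["eef_pos"],s["contact_force"])
a=ctrl.read_camera("side"); b=ctrl.read_camera("scene"); w=ctrl.read_camera("wrist")
A=cv2.resize(a["image"][120:330,180:390],(400,400)); Bm=cv2.resize(b["image"][130:310,200:380],(400,400))
W=cv2.resize(w["image"],(267,200)); bot=np.zeros((200,800,3),np.uint8); bot[:,:267]=W
cv2.imwrite("pics/fin.png",np.vstack([np.hstack([A,Bm]),bot])[:,:,::-1])
```

```text
28.475 [0.54271466 0.05925764 0.30438218] [-0.44235014  0.00480508 -0.96286012]
```

View pics/fin.png

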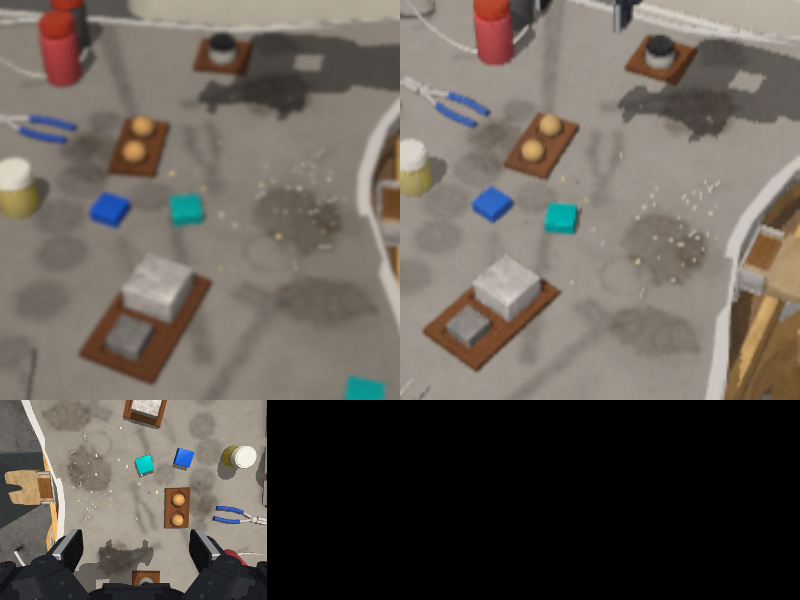

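The final composite shows both balls in their cups at (143,127) and (134,151). The large block at (158,285) and small block at (130,336) lie flat in their pockets, the jar stands upright at (221,47), and the yellow jar hasn't moved. I'm handing in.

```bash
python3 -c "
from plant import ctrl
print(ctrl.sign_off())"
```

```text
the job is handed in; nothing more can be done
None
```

All five pieces are in their trays and the job is handed in after about 28.5 s of robot time. The final pictures show every piece seated; no score came back with the hand-in.

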